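Re-set the tilting drawing board to its second notch

TASK

The little tilting drawing board is propped too steeply: bring it down to the second notch from the bottom. It can only come down if you lift it by its black rail past the top notch, gently into the rubber end stop until the pawl is thrown clear; then lower it flat so that the pawl resets, raise it again and leave it resting on the pawl in the second notch. Do not force the end stop, never let the board drop, and leave the two bottles and the wooden seal vise where they are.

Things in the scene. Friction and masses are not known exactly. Their poses are not given: they have to be found in the camera images.
- board (a joint): Tilt of the plywood drawing board (205 x 240 x 12 mm, 0.5 to 0.8 kg, hinged along its near edge), rad: 0 lies flat, grows as the far edge rises, 1.15 at most. Starts resting in the fourth notch. The hinge hardly brakes: let go off the pawl it falls. Going down faster than 1.2 rad/s below the third notch counts as a drop.
- hinge_mid (a point): Middle of the board's hinge line, 45 mm above the table. x axis: level, from the hinge towards the free edge; y along the hinge; z up. The stand is fixed to the table.
- rail_mid (a point): Middle of the black round lifting rail: 14 mm thick, 128 mm free length, parallel to the hinge, 260 mm from the hinge line, in the board's mid-plane, which holds the hinge line. Two steel arms hold it 70 mm either side; a gap of 38 mm between rail and board edge is open for a finger. x axis: outward from the hinge, tilting with the board; y along the rail.
- rack: Fixed toothed brass rack beside the board's left (+y) edge; origin on the hinge line. The board, let down on its pawl, rests at one of five notches: 0.192, 0.323, 0.454, 0.585, 0.715 rad of joint board, first to fifth from the bottom. Going up the pawl clicks over the teeth by itself (about 1 N extra at the rail); going down it catches.
- pawl_pivot (a point): Pivot of the red spring pawl on the board's left edge, 175 mm from the hinge. The pawl snaps either in (catches) or out (free). The end stop's cam throws it out 0.03 rad after the stud meets the buffer and it stays out, so the board comes down freely. The last 0.13 rad to flat push it back in under the board's own weight; it then catches again.
- stop_bracket: Dark steel bracket at the right (-y) end of the hinge carrying the end stop: arm with rubber buffer at right, red cam at left. The setting is different each time: the stud meets the buffer somewhere from 0.82 to 0.99 rad of joint board. The bracket's pose (origin on the hinge line) does not show it.
- stop_stud: Steel stud, 12 mm thick, 40 mm long, sticking out of the board's right edge 160 mm from the hinge; it meets the rubber buffer, which yields 1 mm per 0.8 N of extra pull, felt at the rail. About 6 to 7 N (8 mm of rail travel) throws the pawl out; more than 15 N at the rail (25 N at the stud) strains the stop. Origin: its root in the board's edge.
- ink_bottle: Black round ink bottle with red nozzle cap, 54 mm diameter, 114 mm tall, bystander left of the board. Origin: centre of its underside.
- oil_bottle: Black round bottle with grey cap, 46 mm diameter, 109 mm tall, bystander right of the board. Origin: centre of its underside.
- seal_vise: Wooden seal vise, a box 100 x 75 x 45 mm with a stone seal in it, 0.4 kg, bystander right of the board. Origin: centre of its underside.

How it is judged (in metres and radians):
On the way, in this order (a step that is already met when the one before it is completed fails the run):
1. the board has been lifted past its top notch (above 0.80 rad) (value of joint board above 0.8 rad), for 0.05 s.
2. the board has been lowered flat (below 0.04 rad) for 0.2 s, so the pawl is reset (value of joint board below 0.04 rad), for 0.2 s.
At the end, for the whole second after the job is handed in: the board rests still on its pawl in the second notch from the bottom (0.295 to 0.351 rad), let go (value of joint board between 0.295 and 0.351 rad and velocity of joint board between -0.03 and 0.03 rad/s); the robot touches nothing.
It fails at once if the end stop is forced: the stud presses on the stop with more than 25 N (about 15 N at the rail) (contact force between stop_stud and stop_bracket above 25 N).
It fails at once if the board drops: it goes down faster than 1.2 rad/s below the third notch (velocity of joint board below -1.2 rad/s and value of joint board below 0.44 rad).
It fails at once if the ink bottle is moved more than 20 mm or tipped (distance of ink_bottle from where it was at the start of the episode above 0.02 m or angle between ink_bottle's own z axis and vertical above 0.3 rad).
It fails at once if the oil bottle is moved more than 20 mm or tipped (distance of oil_bottle from where it was at the start of the episode above 0.02 m or angle between oil_bottle's own z axis and vertical above 0.3 rad).
It fails at once if the seal vise is moved more than 20 mm or tipped (distance of seal_vise from where it was at the start of the episode above 0.02 m or angle between seal_vise's own z axis and vertical above 0.3 rad).
It also fails if it takes over 51 s, if anything falls off the work surface, if the arm or the gripper's body presses on something with over 40 N, if the wrist force passes 120 N, or if a joint passes its speed limit or range.

ROBOT

A 6-joint arm with a two-finger parallel gripper is mounted at the origin on the work surface. World frame = base frame: x ahead of the robot, y to its left, z up, the work surface at z = 0. Lengths are in mm, angles in rad, forces in N, time in s.
With the tool pointing down it reaches from about 400 to 925 mm from the base axis. Payload 12.5 kg.
Tool frame: the origin (TCP) lies midway between the tips of the shut fingers; the grasp point (between the pads) lies 19 mm behind it (env.pinch_z is the z of the grasp point in the tool frame, in mm); z points along the fingers, y is the line along which they close (so a half turn about z gives the same grasp; the last joint's range is limited). The gripper opens to 95 mm and grips with 3 to 60 N. Pads are 20 mm wide; open, the fingers measure 119 mm over their backs; the gripper's body (75 mm by 180 mm) begins 59 mm behind the grasp point.
Start: joints at [-1.306, 0.491, 1.559, -0, 1.092, -0.106], TCP at [226.499, -582.533, 214.661] pointing down, gripper open.
Joint ranges: [-3.1, 3.1], [-0.84, 2.19], [0.05, 2.79], [-1.13, 4.28], [0.06, 2.93], [-2.69, 2.69]. Speed limits (rad/s): [2.22, 2.22, 2.79, 3.14, 3.14, 3.14].

INTERFACE

Orientations are given as [roll, pitch, yaw] about the fixed x, y, z axes, in that order (R = Rz(yaw) Ry(pitch) Rx(roll)).
In Python, from cell import env, eyes gives the robot as it stands.
- The arm moves only by the shell command python3 -m inch 'ROWS'. ROWS is JSON, a list of rows, each a list of 3 entries, a list of its own where there are three numbers: the shift along the tool's x, y, z in units of 60 mm (1.0 is 60 mm), then the turn about the tool's z in units of 5 degrees (1.0 is 5 degrees), then the closure, from -1 (fully open) to 1 (shut). In form: [[[tx, ty, tz], turn, claw], ...]. A call has exactly 10 rows; each row shifts and turns the commanded pose from where the row before left it, along the tool's axes as they then stand; what a row does not reach is not made up. A row lasts 1/8 s, in which the tool goes at most 62.5 mm and 10.7 degrees, less where a joint would pass 70% of its speed; a pose out of reach is approached as far as the arm can. A call is refused whole if a number of a shift passes 1 or a number of a turn 1, either way. A call with a gripper value outside its range is refused whole. The fingers move at their own pace and stop on an object; the grip force is fixed at half the most. Time passes only in rows, so rows that do not move let the fingers close, or fill a call up. It gives the time, the measured TCP pose, the force, the opening and the grip force at its end, in the units of the state.
- env.state(): the state, without advancing time (a new reading comes with each control period).
- eyes.read_camera(name): name is "scene" or "top" or "wrist"; returns a dict with "pixels" (400x640x3 uint8, red, green, blue), "fx", "fy", "cx", "cy" (pixels), "distortion" ([k1, k2, p1, p2, k3] as OpenCV has them; the pictures are not rectified), "extrinsics" (4x4, takes a point from world to camera coordinates). Camera axes: x right, y down, z forward; pixel columns grow to the right and rows downward; lengths in mm; the calibration is good to about 2 mm. A picture is of the moment at which its call begins. There is no depth.
- env.job_done(): hands the job in; it is judged then, once.
Trained networks look in a picture, given as the dict that the camera call returned (one of the last four; its "shot" number tells which), for a name from the list of things; names that differ only in an ending like _2 or _b are one class to them, and where a whole thing is asked for, a point or a joint stands for the part that bears it (a point fixed in the world has none). Each returns a list of dicts, best first, with "score" (0 to 1); they miss things now and then, are a little off and sometimes report something else, mostly with a low value. They report only what shows in the picture. A call takes as long as a camera call.
- eyes.boxes_of(name, picture): "centre" ([row, column] in pixels, amid what is visible of it).
- eyes.cut_out(name, picture): "mask" (400x640 bool, what is visible of it) and "centre" ([row, column] in pixels, amid what is visible of it).
- eyes.spot_point(name, picture): "centre" ([row, column] in pixels: a listed point, or the origin of a listed thing).
The state is a dict: "t": time; "joints": joint angles; "qvel": joint speeds; "tau": joint torques, N m; "eef_pos": TCP position; "tcp_rot": TCP orientation; "ft_force": force on the tool from outside, world axes, zero at the start; "moment": the same for the moment, N m; "opening": opening from 0.0 (shut) to 1.0 (fully open); "grip_force": force on a finger pad.
Only numpy, scipy, OpenCV 4.12 (cv2) and the standard library are available. Lean on these libraries where they do the work, as an engineer would, in place of code of your own. Each camera call takes 0.05 s, during which the arm holds its last target. There are 200 camera calls.

## Working session

There is one attempt and no reset: what is moved stays moved. The work goes in short steps, Python scripts to look and compute and a shell command to move; the robot and the scene stay as the last step left them, time stands still between calls to the robot, and variables do not carry over. Pictures are saved under pics/ and viewed, at most 10 in all, crops included, and the job is handed in when it is done.

```bash
ls; mkdir -p pics; python3 - <<'E'
from cell import env, eyes
import cv2
print(env.state()); print(env.pinch_z)
for n in ["scene","top"]:
    p=eyes.read_camera(n)
    cv2.imwrite(f"pics/{n}0.png",p["pixels"][:,:,::-1])
    print(n,p["fx"],p["fy"],p["cx"],p["cy"],p["distortion"],p["extrinsics"].tolist() if hasattr(p["extrinsics"],'tolist') else p["extrinsics"])
    for k in ["hinge_mid","rail_mid","pawl_pivot","stop_stud","rack","stop_bracket","ink_bottle","oil_bottle","seal_vise"]:
        r=eyes.spot_point(k,p); print(k,[(round(d["score"],2),[round(float(c),1) for c in d["centre"]]) for d in r[:2]])
E
```

```text
pics
{'t': 0.0, 'joints': array([-1.30559754e+00,  4.91541377e-01,  1.55946734e+00, -2.12582842e-05,
        1.09172239e+00, -1.05598249e-01]), 'qvel': array([-2.21351920e-03,  9.68847448e-04,  1.14787546e-03,  9.18765009e-04,
       -9.57108705e-05, -7.62531618e-05]), 'tau': array([-1.51951386e-03, -6.12638354e+01, -2.58179086e+01,  6.92676427e-02,
        4.82246862e-02, -9.55320866e-05]), 'eef_pos': array([ 226.4229158 , -582.26533607,  214.06689199]), 'tcp_rot': array([-3.14045855e+00, -1.01246520e-04,  3.70806793e-01]), 'ft_force': array([0.06045049, 0.45032032, 1.22649097]), 'moment': array([-0.01884792,  0.02606788,  0.01663581]), 'grip_force': 0.0, 'opening': 0.9998099975962461}
-18.8
scene 376.34534185894756 376.34534185894756 319.0268830362199 196.3266974229142 [-0.02993587  0.          0.          0.          0.        ] [[0.5048407291848528, 0.8632087050361162, -0.002563143768350928, -255.44282520117628], [0.6560571468089862, -0.385616167801536, -0.6487597330683447, -286.4721887287057], [-0.5610034387389784, 0.325838767920468, -0.7609889874650702, 1254.155530428014], [0.0
[... 326 characters left out ...]
1404 326.708923285026 203.25489254849077 [-0.11577961  0.          0.          0.          0.        ] [[0.029578388453837843, -0.9993811422879036, 0.0190381557877539, -14.203416293157247], [-0.9962618009471086, -0.031021929441321153, -0.08062297357057199, 497.45898837704414], [0.08116367974714628, -0.01658228974124543, -0.9965628353279283, 1046.7044558215234], [0.0, 0.0, 0.0, 1.0]]
hinge_mid [(0.67, [250.5, 308.5])]
rail_mid [(0.35, [231.3, 169.3])]
pawl_pivot [(0.76, [184.9, 224.1])]
stop_stud [(0.44, [176.9, 361.0])]
rack []
stop_bracket [(0.3, [176.4, 359.5])]
ink_bottle [(0.74, [231.7, 171.2])]
oil_bottle [(0.82, [231.2, 413.1])]
seal_vise [(0.8, [166.4, 421.2]), (0.58, [177.7, 356.9])]
```

View pics/scene0.png

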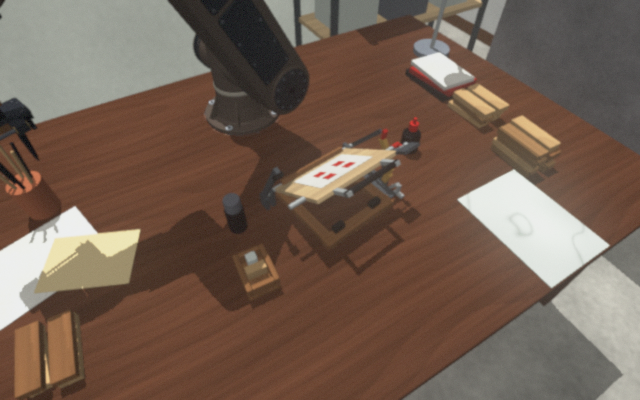

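View pics/top0.png

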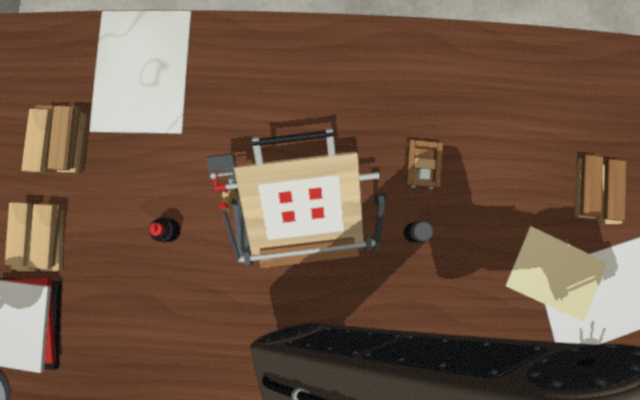

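The scene view shows the board with its far rail near (190,340). In the top view the rail runs from about (143,256) to (133,333) (row, col), and the hinge bar from (258,245) to (243,372). I'll zoom in before fitting.

```bash
python3 - <<'E'
import cv2,numpy as np
a=cv2.imread("pics/top0.png")[115:275,195:395]; b=cv2.imread("pics/scene0.png")[115:255,255:425]
A=cv2.resize(a,None,fx=4,fy=3.7,interpolation=cv2.INTER_CUBIC)
cv2.imwrite("pics/a.png",A)
cv2.imwrite("pics/b.png",cv2.resize(b,None,fx=4,fy=4,interpolation=cv2.INTER_CUBIC))
E
```

```text
(no output)
```

View pics/a.png

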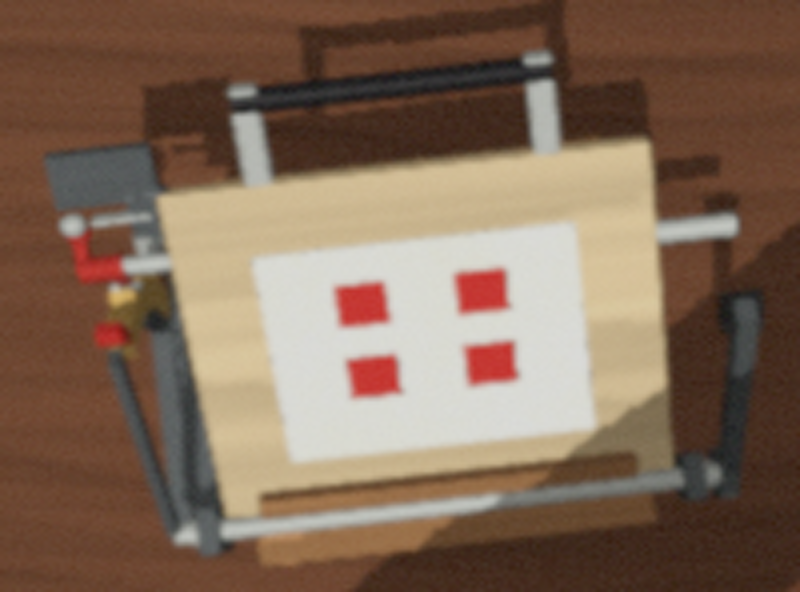

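View pics/b.png

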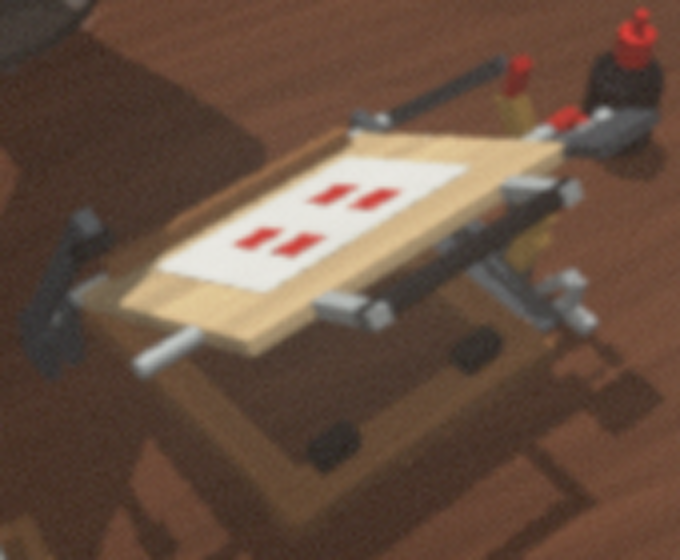

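Rail ends (row, col): top (142.3,256) and (133.6,329.5), scene (163.4,396.3) and (193,349). Next I'll fit the hinge pose.

```bash
cat > fit.py <<'E'
import numpy as np,cv2
from scipy.optimize import least_squares
from cell import env,eyes
C={n:eyes.read_camera(n) for n in ("scene","top")}
def proj(n,P):
    c=C[n];E=np.array(c["extrinsics"])
    K=np.array([[c["fx"],0,c["cx"]],[0,c["fy"],c["cy"]],[0,0,1]])
    return cv2.projectPoints(np.array(P,float).reshape(-1,3),cv2.Rodrigues(E[:3,:3])[0],E[:3,3],K,np.array(c["distortion"],float))[0][:,0]
def pts(x,y,psi,th):
    u=np.array([np.cos(psi),np.sin(psi),0]);v=np.array([-u[1],u[0],0]);h=np.array([x,y,45.])
    r=h+260*(np.cos(th)*u+np.sin(th)*np.array([0,0,1]))
    return [h,r+70*v,r-70*v]
obs={"top":[(308.5,250.5),(256,142.3),(329.5,133.6)],"scene":[(312.2,168.8),(396.3,163.4),(349,193)]}
def res(p,th=None):
    P=pts(*p) if th is None else pts(*p,th)
    return np.concatenate([(proj(n,P)-obs[n]).ravel() for n in obs])
for th in (.585,None):
    s=least_squares(res,[500,0,0]+([] if th else [.5]),args=(th,),x_scale=[100,100,.3]+([] if th else [.3]),loss="soft_l1")
    print(s.x,s.fun.round(1)); print(np.round(pts(*s.x,*([th] if th else [])),1))
E
python3 fit.py
```

```text
[3.92367947e+02 3.98633808e+01 1.52105895e-01] [-1.1  0.  -0.6 -0.4 -0.6 -0.4 -1.7  0.2 -0.8 -0.2 -1.1  0.8]
[[392.4  39.9  45. ]
 [596.  141.9 188.6]
 [617.2   3.5 188.6]]
[3.92698739e+02 3.99655207e+01 1.51159718e-01 5.88254342e-01] [-1.2 -0.1 -0.6 -0.5 -0.5 -0.4 -1.6  0.2 -0.8 -0.4 -1.2  0.5]
[[392.7  40.   45. ]
 [596.  141.7 189.3]
 [617.1   3.3 189.3]]
```

```bash
python3 -m inch '[[[0,0,-0.2],-1,-0.5],[[0,0,-0.2],-1,0],[[0,0,-0.2],-1,0.25],[[0,0,-0.2],-1,0.25],[[0,0,-0.2],-1,0.25],[[0,0,-0.2],-1,0.25],[[0,0,-0.2],-1,0.25],[[0,0,-0.2],-1,0.25],[[0,0,-0.2],-1,0.25],[[0,0,-0.2],-1,0.25]]'
```

```text
t: 2.35
eef_pos: [226.5, -582.5, 335.1]
tcp_rot: [3.142, 0.0, 1.246]
ft_force: [0.0, -0.3, 0.2]
opening: 0.375
grip_force: 0.0
```

```bash
python3 -m inch '[[[0,0,0],-1,0.25],[[0,0,0],-1,0.25],[[0,0,0],-1,0.25],[[0,0,0],-1,0.25],[[0,0,0],-1,0.25],[[0,0,0],-0.47,0.25],[[0.75,0.6,0],0,0.25],[[0.75,0.6,0],0,0.25],[[0.75,0.6,0],0,0.25],[[0.75,0.6,0],0,0.25]]' && python3 -m inch '[[[0.75,0.6,0],0,0.25],[[0.75,0.6,0],0,0.25],[[0.75,0.6,0],0,0.25],[[0.75,0.6,0],0,0.25],[[0.75,0.6,0],0,0.25],[[0.75,0.6,0],0,0.25],[[0.75,0.6,0],0,0.25],[[0.75,0.6,0],0,0.25],[[0,0,0],0,0.25],[[0,0,0],0,0.25]]'
```

```text
t: 3.6
eef_pos: [342.6, -381.4, 334.8]
tcp_rot: [3.141, 0.0, 1.72]
ft_force: [0.8, 1.5, -0.1]
opening: 0.376
grip_force: 0.0
t: 4.85
eef_pos: [572.7, 15.9, 334.4]
tcp_rot: [-3.141, 0.0, 1.721]
ft_force: [-0.7, -0.0, -0.1]
opening: 0.374
grip_force: 0.0
```

```bash
python3 -m inch '[[[0.85,0.7,0],0,0.25],[[0,0,0],0,0.25],[[0,0,0.4],0,0.25],[[0,0,0.4],0,0.25],[[0,0,0.4],0,0.25],[[0,0,0.4],0,0.25],[[0,0,0.3],0,0.25],[[0,0,0.1],0,0.25],[[0,0,0],0,0.25],[[0,0,0],0,0.25]]'; python3 - <<'E'
from cell import env,eyes
import cv2,numpy as np
ims=[]
for n in("wrist","scene"):
    p=eyes.read_camera(n)["pixels"][:,:,::-1]
    if n=="scene": p=cv2.resize(p[60:260,220:460],(480,400),interpolation=cv2.INTER_CUBIC)
    ims.append(cv2.resize(p,(400,int(p.shape[0]*400/p.shape[1]))) if n=="wrist" else cv2.resize(p,(400,333)))
cv2.imwrite("pics/c.png",np.vstack(ims))
E
```

```text
t: 6.1
eef_pos: [605.2, 69.2, 215.5]
tcp_rot: [3.14, 0.0, 1.72]
ft_force: [-0.0, -1.0, 0.5]
opening: 0.377
grip_force: 0.0
```

View pics/c.png

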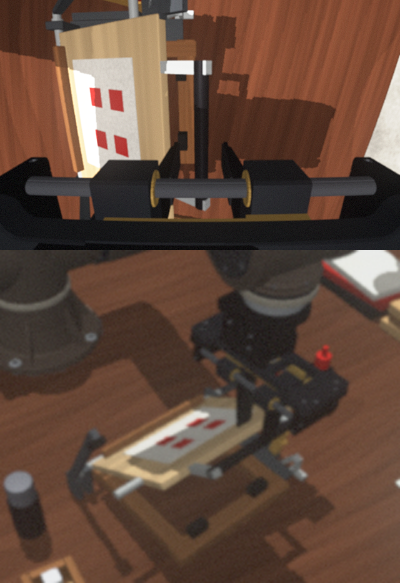

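The wrist view shows the rail (col ~202) midway between the fingers (175 and 230). I'll descend and grip.

```bash
python3 -m inch '[[[0.05,0.03,0.2],0,0.25],[[0,0,0.2],0,0.25],[[0,0,0.2],0,0.25],[[0,0,0.15],0,0.25],[[0,0,0],0,0.4],[[0,0,0],0,0.8],[[0,0,0],0,1],[[0,0,0],0,1],[[0,0,0],0,1],[[0,0,0],0,1]]'; python3 - <<'E'
from cell import env
print(env.state())
E
```

```text
t: 7.45
eef_pos: [605.5, 72.7, 169.7]
tcp_rot: [-3.14, 0.0, 1.721]
ft_force: [-4.7, -2.2, 1.1]
opening: 0.139
grip_force: 30.0
{'t': 7.45, 'joints': array([ 1.13914780e-02,  5.16714418e-01,  1.64662990e+00, -4.49493850e-04,
        9.79951467e-01, -1.38529568e-01]), 'qvel': array([ 0.00067159, -0.00157293,  0.00054483, -0.00041494,  0.00098255,
       -0.00167451]), 'tau': array([ 4.32363711e-01, -6.03530574e+01, -2.59868234e+01,  3.55080441e-01,
       -1.17371108e+00,  3.51641933e-02]), 'eef_pos': array([605.50522516,  72.70068204, 169.73978593]), 'tcp_rot': array([-3.13985431e+00,  1.34106157e-04,  1.72096820e+00]), 'ft_force': array([-4.7499116 , -2.16667013,  1.07796309]), 'moment': array([-0.27186871,  0.73461464, -0.00912207]), 'grip_force': 30.001559257507324, 'opening': 0.13855244646967332}
```

```bash
python3 - <<'E'
import numpy as np
def tab(a,b,n):
    t=np.linspace(a,b,n+1)
    print(a,b); print(np.c_[t[1:],np.diff(260*np.cos(t))/60,-np.diff(260*np.sin(t))/60].round(3).tolist())
tab(.585,.785,8); tab(.785,1.035,25)
E
cat > st.py <<'E'
from cell import env
import numpy as np
s=env.state();p=s["eef_pos"];f=s["ft_force"];psi=.152
u=np.array([np.cos(psi),np.sin(psi),0]);d=p-np.array([392.4,39.9,45-18.8])
rho,h=d@u,d[2];th=np.arctan2(h,rho);t=-np.sin(th)*u+np.cos(th)*np.array([0,0,1]);r=np.cos(th)*u+np.sin(th)*np.array([0,0,1])
print("t",s["t"],"theta",round(th,4),"R",round(np.hypot(rho,h),1),"Ft",round(f@t,2),"Fr",round(f@r,2),"Fz",round(f[2],2),"F",f.round(1),"M",s["moment"].round(2),"open",round(s["opening"],3))
E
python3 st.py
```

```text
0.585 0.785
[[0.61, -0.061, -0.09], [0.635, -0.063, -0.088], [0.66, -0.065, -0.086], [0.685, -0.067, -0.085], [0.71, -0.07, -0.083], [0.735, -0.072, -0.081], [0.76, -0.074, -0.079], [0.785, -0.076, -0.078]]
0.785 1.035
[[0.795, -0.031, -0.03], [0.805, -0.031, -0.03], [0.815, -0.031, -0.03], [0.825, -0.032, -0.03], [0.835, -0.032, -0.029], [0.845, -0.032, -0.029], [0.855, -0.033, -0.029], [0.865, -0.033, -0.028], [0.875, -0.033, -0.028], [0.885, -0.033, -0.028], [0.895, -0.034, -0.027], [0.905, -0.034, -0.027], [0.915, -0.034, -0.027], [0.925, -0.034, -0.026], [0.935, -0.035, -0.026], [0.945, -0.035, -0.026], [0.955, -0.035, -0.025], [0.965, -0.035, -0.025], [0.975, -0.036, -0.024], [0.985, -0.036, -0.024], [0.995, -0.036, -0.024], [1.005, -0.036, -0.023], [1.015, -0.037, -0.023], [1.025, -0.037, -0.023], [1.035, -0.037, -0.022]]
t 7.45 theta 0.5873 R 259.0 Ft 3.68 Fr -3.58 Fz 1.08 F [-4.7 -2.2  1.1] M [-0.27  0.73 -0.01] open 0.139
```

```bash
python3 -m inch '[[[0,-0.061,-0.09],0,1],[[0,-0.063,-0.088],0,1],[[0,-0.065,-0.086],0,1],[[0,-0.067,-0.085],0,1],[[0,-0.07,-0.083],0,1],[[0,-0.072,-0.081],0,1],[[0,-0.074,-0.079],0,1],[[0,-0.076,-0.078],0,1],[[0,0,0],0,1],[[0,0,0],0,1]]'; python3 st.py
```

```text
t: 8.7
eef_pos: [574.3, 68.0, 210.2]
tcp_rot: [3.14, 0.0, 1.721]
ft_force: [1.2, 0.1, -0.9]
opening: 0.139
grip_force: 30.0
t 8.7 theta 0.7854 R 260.2 Ft -1.46 Fr 0.18 Fz -0.91 F [ 1.2  0.1 -0.9] M [ 0.02 -0.41 -0.03] open 0.139
```

```bash
python3 -m inch '[[[0,-0.031,-0.03],0,1],[[0,-0.031,-0.03],0,1],[[0,-0.031,-0.03],0,1],[[0,-0.032,-0.03],0,1],[[0,0,0],0,1],[[0,0,0],0,1],[[0,0,0],0,1],[[0,0,0],0,1],[[0,0,0],0,1],[[0,0,0],0,1]]' >/dev/null; python3 st.py
```

```text
t 9.95 theta 0.8256 R 260.5 Ft -2.0 Fr 5.19 Fz 2.46 F [4.9 1.3 2.5] M [ 0.12 -1.15  0.01] open 0.139
```

```bash
python3 -m inch '[[[0,-0.032,-0.029],0,1],[[0,-0.032,-0.029],0,1],[[0,-0.033,-0.029],0,1],[[0,0,0],0,1],[[0,0,0],0,1],[[0,0,0],0,1],[[0,0,0],0,1],[[0,0,0],0,1],[[0,0,0],0,1],[[0,0,0],0,1]]' >/dev/null; python3 st.py
```

```text
t 11.2 theta 0.8551 R 260.7 Ft -3.2 Fr 5.38 Fz 1.96 F [5.8 1.3 2. ] M [ 0.19 -1.31 -0.01] open 0.141
```

```bash
python3 -m inch '[[[0,-0.034,-0.026],0,1],[[0,-0.034,-0.026],0,1],[[0,0,0],0,1],[[0,0,0],0,1],[[0,0,0],0,1],[[0,0,0],0,1],[[0,0,0],0,1],[[0,0,0],0,1]  ,[[0,0,0],0,1],[[0,0,0],0,1]]' >/dev/null; python3 st.py
```

```text
t 12.45 theta 0.8745 R 260.8 Ft -2.8 Fr 7.0 Fz 3.58 F [6.5 1.3 3.6] M [ 0.24 -1.53 -0.11] open 0.139
```

```bash
python3 -m inch '[[[0,-0.037,-0.024],0,1],[[0,-0.037,-0.024],0,1],[[0,-0.037,-0.024],0,1],[[0,0,0],0,1],[[0,0,0],0,1],[[0,0,0],0,1],[[0,0,0],0,1],[[0,0,0],0,1],[[0,0,0],0,1],[[0,0,0],0,1]]' >/dev/null; python3 st.py
```

```text
t 13.7 theta 0.9035 R 261.0 Ft -4.76 Fr 10.51 Fz 5.31 F [10.1  1.9  5.3] M [ 0.45 -2.08 -0.02] open 0.14
```

```bash
python3 -m inch '[[[0,-0.024,-0.04],0,1],[[0,-0.024,-0.04],0,1],[[0,0,0],0,1],[[0,0,0],0,1],[[0,0,0],0,1],[[0,0,0],0,1],[[0,0,0],0,1],[[0,0,0],0,1],[[0,0,0],0,1],[[0,0,0],0,1]]' >/dev/null; python3 st.py
```

```text
t 14.95 theta 0.9255 R 261.3 Ft -2.28 Fr 4.73 Fz 2.41 F [4.7 0.2 2.4] M [ 0.11 -1.22 -0.01] open 0.137
```

```bash
python3 -m inch '[[[0,-0.031,-0.031],0,1],[[0,-0.031,-0.031],0,1],[[0,-0.031,-0.031],0,1],[[0,0,0],0,1],[[0,0,0],0,1],[[0,0,0],0,1],[[0,0,0],0,1],[[0,0,0],0,1],[[0,0,0],0,1],[[0,0,0],0,1]]' >/dev/null; python3 st.py
```

```text
t 16.2 theta 0.9559 R 261.6 Ft -2.77 Fr -3.57 Fz -4.52 F [ 0.6 -2.6 -4.5] M [-0.46 -0.52  0.04] open 0.139
```

```bash
python3 -m inch '[[[0,-0.036,-0.024],0,1],[[0,-0.036,-0.024],0,1],[[0,-0.036,-0.024],0,1],[[0,0,0],0,1],[[0,0,0],0,1],[[0,0,0],0,1],[[0,0,0],0,1],[[0,0,0],0,1],[[0,0,0],0,1],[[0,0,0],0,1]]' >/dev/null; python3 st.py
```

```text
t 17.45 theta 0.9852 R 261.9 Ft -4.58 Fr -0.3 Fz -2.78 F [ 4.1 -2.9 -2.8] M [-0.41 -1.01 -0.05] open 0.139
```

```bash
python3 -m inch '[[[0,-0.036,-0.024],0,1],[[0,-0.018,-0.012],0,1],[[0,0,0],0,1],[[0,0,0],0,1],[[0,0,0],0,1],[[0,0,0],0,1],[[0,0,0],0,1],[[0,0,0],0,1],[[0,0,0],0,1],[[0,0,0],0,1]]' >/dev/null; python3 st.py
```

```text
t 18.7 theta 0.9993 R 262.0 Ft -8.34 Fr -2.49 Fz -6.61 F [ 6.1 -2.3 -6.6] M [-0.35 -1.25  0.  ] open 0.139
```

```bash
python3 -m inch '[[[0,-0.022,-0.014],0,1],[[0,-0.022,-0.014],0,1],[[0,0,0],0,1],[[0,0,0],0,1],[[0,0,0],0,1],[[0,0,0],0,1],[[0,0,0],0,1],[[0,0,0],0,1],[[0,0,0],0,1],[[0,0,0],0,1]]' >/dev/null; python3 st.py
```

```text
t 19.95 theta 1.0103 R 262.1 Ft -9.88 Fr -2.29 Fz -7.19 F [ 7.4 -0.8 -7.2] M [-0.34 -1.6  -0.02] open 0.135
```

```bash
cat > tab.py <<'E'
import numpy as np,sys
a,b,n,Ra,Rb=map(float,sys.argv[1:]);t=np.linspace(a,b,int(n)+1);R=np.linspace(Ra,Rb,int(n)+1)
print("["+",".join("[[0,%.3f,%.3f],0,1]"%(x,y) for x,y in zip(np.diff(R*np.cos(t))/60,-np.diff(R*np.sin(t))/60))+"]")
E
python3 tab.py 1.01 1.018 1 262.1 262.2;python3 tab.py 1.018 .69 7 262.2 260
```

```text
[[[0,-0.029,-0.020],0,1]]
[[[0,0.169,0.116],0,1],[[0,0.163,0.124],0,1],[[0,0.157,0.131],0,1],[[0,0.150,0.138],0,1],[[0,0.143,0.145],0,1],[[0,0.136,0.151],0,1],[[0,0.129,0.157],0,1]]
```

```bash
python3 -m inch '[[[0,-0.029,-0.02],0,1],[[0,0,0],0,1],[[0,0,0],0,1],[[0,0.169,0.116],0,1],[[0,0.163,0.124],0,1],[[0,0.157,0.131],0,1],[[0,0.15,0.138],0,1],[[0,0.143,0.145],0,1],[[0,0.136,0.151],0,1],[[0,0.129,0.157],0,1]]' >/dev/null; python3 st.py; python3 tab.py .69 .25 9 260 259.5; python3 tab.py .25 .08 4 259.5 259.5; python3 tab.py .08 0 4 259.5 259.5
python3 - <<'E'
from cell import eyes
import cv2
p=eyes.read_camera("top")["pixels"][:,:,::-1]; q=eyes.read_camera("scene")["pixels"][:,:,::-1]
import numpy as np
cv2.imwrite("pics/d.png",np.hstack([cv2.resize(p[115:275,185:345],(400,400)),cv2.resize(q[90:230,290:430],(400,400))]))
E
```

```text
t 21.2 theta 0.6881 R 259.7 Ft -2.5 Fr 3.74 Fz 0.44 F [ 4.9 -2.4  0.4] M [-0.38 -0.62 -0.02] open 0.138
[[[0,0.130,0.167],0,1],[[0,0.122,0.173],0,1],[[0,0.113,0.179],0,1],[[0,0.104,0.184],0,1],[[0,0.095,0.189],0,1],[[0,0.086,0.193],0,1],[[0,0.076,0.197],0,1],[[0,0.066,0.201],0,1],[[0,0.056,0.204],0,1]]
[[[0,0.042,0.179],0,1],[[0,0.034,0.181],0,1],[[0,0.026,0.182],0,1],[[0,0.019,0.183],0,1]]
[[[0,0.006,0.086],0,1],[[0,0.004,0.086],0,1],[[0,0.003,0.086],0,1],[[0,0.001,0.086],0,1]]
```

View pics/d.png

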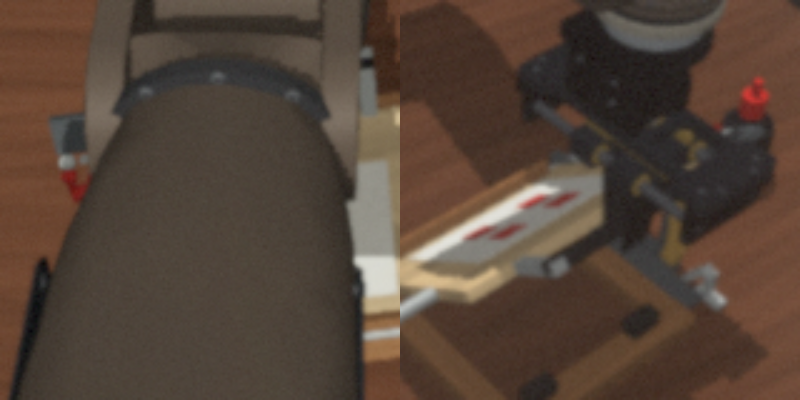

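The pawl is hidden in these views. At 0.688 rad, below the top notch, the rail still carries weight with no upward push, so the pawl is out.

```bash
python3 -m inch '[[[0,0.13,0.167],0,1],[[0,0.122,0.173],0,1],[[0,0,0],0,1],[[0,0,0],0,1],[[0,0.113,0.179],0,1],[[0,0.104,0.184],0,1],[[0,0.095,0.189],0,1],[[0,0.086,0.193],0,1],[[0,0,0],0,1],[[0,0,0],0,1]]'>/dev/null; python3 st.py
```

```text
t 22.55 theta 0.3975 R 258.6 Ft -2.67 Fr -1.03 Fz -2.86 F [ 0.4 -2.1 -2.9] M [-0.43 -0.12  0.07] open 0.14
```

```bash
python3 -m inch '[[[0,0.076,0.197],0,1],[[0,0.066,0.201],0,1],[[0,0.056,0.204],0,1],[[0,0.042,0.179],0,1],[[0,0.034,0.181],0,1],[[0,0.026,0.182],0,1],[[0,0.019,0.183],0,1],[[0,0,0],0,1],[[0,0,0],0,1],[[0,0,0],0,1]]'>/dev/null; python3 st.py
```

```text
t 23.8 theta 0.0811 R 258.5 Ft -3.34 Fr -4.67 Fz -3.7 F [-4.2 -1.2 -3.7] M [-0.3   0.77  0.01] open 0.139
```

```bash
python3 -m inch '[[[0,-0.01,0.086],0,1],[[0,0,0.086],0,1],[[0,0,0.086],0,1],[[0,0,0.05],0,1],[[0,0,0],0,1],[[0,0,0],0,1],[[0,0,0],0,1],[[0,0,0],0,1],[[0,0,0],0,1],[[0,0,0],0,1]]'>/dev/null; python3 st.py
```

```text
t 25.05 theta 0.0111 R 258.2 Ft 5.34 Fr 4.74 Fz 5.39 F [4.5 1.3 5.4] M [ 0.29 -0.95  0.08] open 0.139
```

```bash
python3 -m inch '[[[0,0,0.05],0,1],[[0,0,0],0,1],[[0,0,0],0,1],[[0,0,0],0,1],[[0,0,0],0,1],[[0,0,0],0,1],[[0,0,0],0,1],[[0,0,0],0,1],[[0,0,0],0,1],[[0,0,0],0,1]]'>/dev/null; python3 st.py; python3 - <<'E'
from cell import eyes
import cv2,numpy as np
q=eyes.read_camera("scene")["pixels"][:,:,::-1]
cv2.imwrite("pics/e.png",cv2.resize(q[110:260,260:420],(640,600),interpolation=cv2.INTER_CUBIC))
E
```

```text
t 26.3 theta 0.0082 R 258.3 Ft 26.42 Fr -2.07 Fz 26.4 F [-2.5  1.1 26.4] M [0.05 0.46 0.09] open 0.136
```

View pics/e.png

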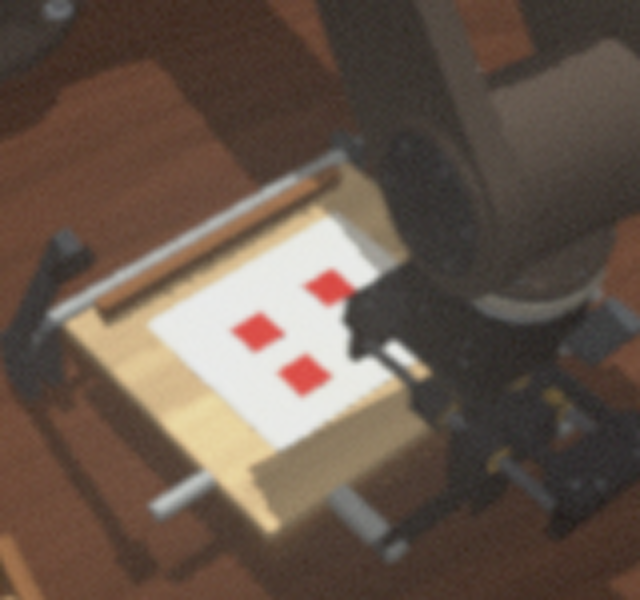

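The board is flat: contact is stiff, the scene shows it lying level, and theta is about 0.008. Next I'll raise it past the second notch.

```bash
python3 tab.py -.006 .385 8 258.3 258.8;python3 tab.py .385 .33 3 258.8 258.6
```

```text
[[[0,-0.003,-0.210],0,1],[[0,-0.013,-0.210],0,1],[[0,-0.023,-0.209],0,1],[[0,-0.034,-0.208],0,1],[[0,-0.044,-0.206],0,1],[[0,-0.054,-0.204],0,1],[[0,-0.064,-0.201],0,1],[[0,-0.073,-0.198],0,1]]
[[[0,0.028,0.074],0,1],[[0,0.027,0.074],0,1],[[0,0.025,0.075],0,1]]
```

```bash
python3 -m inch '[[[0,-0.003,-0.21],0,1],[[0,-0.013,-0.21],0,1],[[0,-0.023,-0.209],0,1],[[0,-0.034,-0.208],0,1],[[0,-0.044,-0.206],0,1],[[0,-0.054,-0.204],0,1],[[0,-0.064,-0.201],0,1],[[0,-0.073,-0.198],0,1],[[0,0,0],0,1],[[0,0,0],0,1]]'>/dev/null; python3 st.py
```

```text
t 27.6 theta 0.3889 R 260.1 Ft -4.78 Fr 9.85 Fz -0.69 F [10.6  2.7 -0.7] M [ 0.43 -2.2   0.09] open 0.138
```

```bash
python3 -m inch '[[[0,0.038,0.074],0,1],[[0,0.037,0.074],0,1],[[0,0.025,0.075],0,1],[[0,0,0],0,1],[[0,0,0],0,1],[[0,0,0],0,1],[[0,0,0],0,1],[[0,0,0],0,1],[[0,0,0],0,1],[[0,0,0],0,1]]'>/dev/null; python3 st.py
```

```text
t 28.85 theta 0.3355 R 259.8 Ft 7.74 Fr 4.82 Fz 8.9 F [2.  0.3 8.9] M [-0.02 -0.55  0.05] open 0.142
```

```bash
python3 -m inch '[[[0,0,-0.02],0,1],[[0,0,0],0,0.8],[[0,0,0],0,0.5],[[0,0,0],0,0.25],[[0,0,0],0,0.25],[[0,0,0],0,0.25],[[0,0,-0.1],0,0.25],[[0,0,-0.2],0,0.25],[[0,0,-0.3],0,0.25],[[0,0,-0.4],0,0.25]]'; python3 -m inch '[[[0,0,-0.5],0,0.25],[[0,0,-0.5],0,0.25],[[-0.3,0,-0.5],0,0.25],[[-0.6,0,0],0,0.25],[[-0.8,0,0],0,0.25],[[-0.8,0,0],0,0.25],[[-0.8,0,0],0,0.25],[[-0.8,0,0],0,0.25],[[-0.6,0,0],0,0.25],[[0,0,0],0,0.25]]'; sed -i '/^obs=/,$d' fit.py; python3 - <<'E'
import cv2,numpy as np
from fit import *
q=C["scene"]["pixels"][:,:,::-1].copy();t=C["top"]["pixels"][:,:,::-1].copy()
for th,c in((.323,(0,255,0)),(.192,(255,0,0)),(.454,(0,255,255))):
    for n,im in(("scene",q),("top",t)):
        for a in proj(n,pts(392.4,39.9,.152,th)[1:]): cv2.circle(im,tuple(int(v) for v in a.round()),0,c,-1)
cv2.imwrite("pics/f.png",np.hstack([cv2.resize(q[130:250,290:410],(400,400),interpolation=cv2.INTER_NEAREST),cv2.resize(t[110:270,200:360],(400,400),interpolation=cv2.INTER_NEAREST)]))
E
```

```text
t: 30.1
eef_pos: [634.4, 77.1, 173.7]
tcp_rot: [3.141, 0.0, 1.721]
ft_force: [0.6, 0.3, -0.5]
opening: 0.374
grip_force: 0.0
t: 31.35
eef_pos: [676.4, -204.1, 262.9]
tcp_rot: [3.141, 0.001, 1.718]
ft_force: [-0.4, 0.7, 0.1]
opening: 0.376
grip_force: 0.0
```

View pics/f.png

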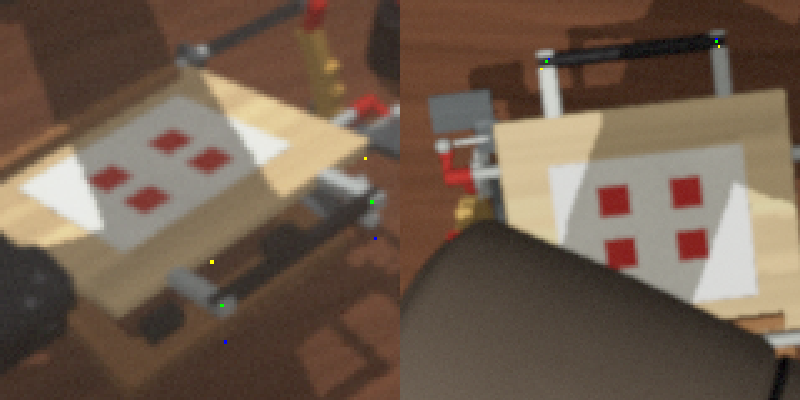

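The green dots predicted for 0.323 rad land on both rail ends, at (305,222) and (202,372) (row, col) in the scene crop, so the board rests in the second notch. The gripper is clear, so I'm handing in.

```bash
python3 -c "
from cell import env
print(env.job_done())"
```

```text
the job is handed in; nothing more can be done
None
```

The job is handed in at about 31 s: the board was lifted to the end stop, lowered flat and raised again, and the last picture shows it resting in the second notch (about 0.323 rad) with the gripper clear; no verdict came back.

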